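# Pull out the rotary stop's index knob and hold it at the third click

## Robot

A 6-joint arm with a two-finger parallel gripper is mounted at the origin on a cart in front of the work surface, level with it; the furniture and walls round the work are solid. World frame = base frame: x ahead of the robot, y to its left, z up, the work surface at z = 0. Lengths are in mm, angles in rad, forces in N, time in s.
With the tool pointing down it reaches from about 350 to 975 mm from the base axis. Payload 7.1 kg.
Tool frame: the origin (TCP) lies at the centre of the arm's flange, where the gripper is bolted on; the fingertips stand 182 mm ahead of it and the grasp point (between the pads) lies 163 mm ahead of it; z points along the fingers, y is the line along which they close (so a half turn about z gives the same grasp; the last joint's range is limited). The gripper opens to 88 mm and grips with 3 to 60 N. Pads are 20 mm wide; open, the fingers measure 115 mm over their backs; the gripper's body (75 mm by 178 mm) begins 61 mm behind the grasp point.
Start: joints at [-1.252, 0.423, 1.63, -0, 1.089, -0.019], TCP at [207.15, -589.657, 404.675] pointing down, gripper open.
Joint ranges: [-3, 3], [-0.9, 2.11], [0.09, 2.58], [-1.31, 4.45], [0.11, 2.69], [-2.54, 2.54]. Speed limits (rad/s): [2.39, 2.39, 3.01, 3.14, 3.14, 3.14].

## Interface

Orientations are given as a rotation vector (axis times angle).
In Python, from workcell import readout, get_image, ctrl gives the robot as it stands.
- The arm moves only by the tool step_arm, never from a script. Its argument "targets" is a list that holds one entry, the list of rows, each a list of 7 numbers: the shift along the world's x, y, z as a fraction of full scale, then the turn, a rotation vector about the world's x, y, z as a fraction of full scale, then the opening, from 0 (shut) to 1 (fully open). In form: [[[dx, dy, dz, wx, wy, wz, claw], ...]]. A call has exactly 5 rows; each row shifts and turns the commanded pose from where the row before left it; what a row does not reach is not made up. Full scale, the value 1, is 0.05 m for a shift and 4 degrees for a turn. A row lasts 1/8 s, in which the tool goes at most 62.5 mm and 10.7 degrees, less where a joint would pass 70% of its speed; a pose out of reach is approached as far as the arm can. A call with a number of a shift or a turn outside -1 to 1 is refused whole. A call with a gripper value outside its range is refused whole. The fingers move at their own pace and stop on an object; the grip force is fixed at half the most. Time passes only in rows, so rows that do not move let the fingers close, or fill a call up. It gives the time, the measured TCP pose, the force, the opening and the grip force at its end, in the units of the state.
- readout.get_obs(): the state, without advancing time (a new reading comes with each control period).
- get_image(name): name is "scene" or "top"; returns a dict with "pixels" (420x560x3 uint8, red, green, blue), "intrinsics" (3x3 intrinsics, pixels), "extrinsics" (4x4, takes a point from world to camera coordinates). Camera axes: x right, y down, z forward; pixel columns grow to the right and rows downward; lengths in mm; the calibration is good to about 2 mm. A picture is of the moment at which its call begins. There is no depth.
- ctrl.close_job(): hands the job in; it is judged then, once.
The state is a dict: "t": time; "qpos": joint angles; "qvel": joint speeds; "joint_torque": joint torques, N m; "ee_pos": TCP position; "orientation": TCP orientation; "ft_force": force on the tool from outside, world axes, zero at the start; "moment": the same for the moment, N m; "width": finger opening in mm; "grasp_force": force on a finger pad.
Only numpy, scipy, OpenCV 4.12 (cv2) and the standard library are available. Lean on these libraries where they do the work, as an engineer would, in place of code of your own. Each camera call takes 0.05 s, during which the arm holds its last target. There are 200 camera calls.

## Task

The rotary stop on the bench is locked down by a spring. Take the bar-shaped knob on top of it, pull it straight up until the dark ring on its stem stands level with the top of the collar, and, keeping it pulled out like that, turn it clockwise (seen from above) by three clicks to the third stop, not past it. Finish there still gripping the knob, pulled out and at the third stop, so that I can slip the lock pin in: do not let go, and leave the other things on the bench alone.

Things in the scene. Friction and masses are not known exactly. Their poses are not given: they have to be found in the camera images.
- knob_grip (a point): Centre of the bar grip of the black bar-shaped knob on top of the rotary stop. The bar is 46 long, 12 thick and 28 high (14 above and 14 below this point), 98 above the bench at rest. x runs along the bar (at rest its steel-inlaid end points to -x, at the index post), y across its 12 mm thickness, z up; the frame turns and rises with the knob. Everything beneath stays at least 16 below the bar's underside and within 61 of the axis, save the stem (14 diameter) and the collar.
- stem_ring (a point): Centre of the 3 mm wide dark ring on the knob's 14 mm steel stem; at rest hidden inside the collar, 12 below the collar's top. Rises with the knob.
- collar_top (a point): Centre of the top rim of the steel collar (28 diameter, 10 high) on the turning plate, on the turning axis, 68 above the bench.
- stop_base: Rotary stop, fixed to the bench: aluminium base plate 110x110x10 with a round grey housing and, on top at 50 to 58 above the bench, an aluminium turning plate of 88 diameter with division marks and a rising stair of stop screws (up to 13 above the plate). Origin under the centre on the bench, which is also the turning axis; z up; the index post stands at -x, 50 from the axis, up to 62 high.
- turret (a joint): Turn of the plate and knob together in rad, 0 at the starting stop, growing clockwise seen from above. Sixteen sprung click stops a turn, 0.393 rad (22.5 degrees) apart, so the third stop is at 1.178. It takes about 0.2 N m to leave a stop; about half-way to the next the knob falls forward into it. Locked while the knob is down (do not force it); free once it is pulled out more than about 6 mm.
- index_knob (a joint): How far the knob is pulled up, in m: 0 down (rest), limit 0.024; at 0.012 the dark ring is level with the collar's top. A spring draws it back down with about 4 N at rest and 7 N at the ring; let go, it drops back.
- board_small: Bystander: small green circuit board, 32x45x14, lying beside the rotary stop; origin at its underside's centre.
- moulded_cap: Bystander: small white moulded part, 26x34x25, beside the rotary stop; origin at its underside's centre.
- solder_reel_fine: Bystander: small reel of solder wire, 38x42x32, standing towards the back; origin at its underside's centre.
- alu_case: Bystander: ribbed aluminium case, 54x87x30, towards the back; origin at its underside's centre.
- calliper: Bystander: calliper with black head, 53x200x10, lying towards the back left; origin at its underside's centre.
- solder_sucker: Bystander: yellow desoldering pump, 19x192x22, lying at the right; origin at its underside's centre.
- esd_brush: Bystander: black brush, 22x194x11, lying at the right front; origin at its underside's centre.
There are look-alikes about, which are no part of the job. Several things have the shape of the stop_base; the one meant has the colours described above.

How it is judged (in metres and radians):
On the way, in this order (a step that is already met when the one before it is completed fails the run):
1. the knob is pulled up to the ring, not yet turned (value of joint index_knob between 0.009 and 0.017 m and value of joint turret below 0.15 rad), for 0.2 s.
2. the knob stands at the third stop, still pulled out and gripped (value of joint index_knob between 0.009 and 0.017 m and value of joint turret between 1.088 and 1.268 rad and contact force between the fingers and index_knob above 2 N), for 0.3 s.
At the end, for the whole second after the job is handed in: The fingers grip the knob (over 2 N), it is pulled up 9 to 17 mm (ring level with the collar's top: 12 mm) and stands still at the third stop (1.178 rad, within 0.09) (all of step 2 and velocity of joint turret between -0.2 and 0.2 rad/s); the arm keeps its last pose, push and grip.
It fails at once if the knob is turned past the third stop, over towards the fourth (value of joint turret above 1.43 rad).
It fails at once if the knob sinks back (below 6 mm) once it has been turned (value of joint turret above 0.2 rad and value of joint index_knob below 0.006 m).
It fails at once if another thing on the bench is moved by more than 15 mm (distance of any of board_small, moulded_cap, solder_reel_fine, alu_case, calliper, solder_sucker, esd_brush from where it was at the start of the episode above 0.015 m).
It also fails if it takes over 35 s, if anything falls off the work surface, if the arm or the gripper's body presses on something with over 40 N, if the wrist force passes 120 N, or if a joint passes its speed limit or range.

## Working session

There is one attempt and no reset: what is moved stays moved. The work goes in short steps, Python scripts to look and compute and a tool call to move; the robot and the scene stay as the last step left them, time stands still between calls to the robot, and variables do not carry over. Pictures are saved under pics/ and viewed, at most 10 in all, crops included, and the job is handed in when it is done.

Besides the shell and the picture viewer there is one more tool, called after ">>>" in YAML: its name, and indented under it one key for each argument. step_arm: Moves the arm, as the interface text tells. Shift numbers are shares of 0.05 m and turn numbers shares of 4 degrees, none past 1 either way. Its arguments: {"type":"object","properties":{"targets":{"type":"array"}},"required":["targets"]}

```bash
mkdir -p pics
cat > h.py <<'E'
import numpy as np,cv2
from workcell import readout,get_image,ctrl
def snap(n,f):
    d=get_image(n); cv2.imwrite(f'pics/{f}.png',d['pixels'][:,:,::-1]); np.savez(f'pics/{f}.npz',**d); return d
def ray(d,u,v,z):
    K=np.array(d['intrinsics']);E=np.array(d['extrinsics']);R=E[:3,:3];t=E[:3,3]
    c=-R.T@t; r=R.T@np.linalg.solve(K,[u,v,1]); return c+r*(z-c[2])/r[2]
def proj(d,p):
    E=np.array(d['extrinsics']);q=np.array(d['intrinsics'])@(E[:3,:3]@np.array(p)+E[:3,3]); return q[:2]/q[2]
E
python3 - <<'E'
from h import *
a=snap('top','t0');b=snap('scene','s0')
for d in(a,b):
    E=np.array(d['extrinsics']);print(-E[:3,:3].T@E[:3,3],np.array(d['intrinsics'])[0])
print(readout.get_obs())
E
```

```text
[ 421.66399615 -152.65353242 1069.41382747] [403.75566419   0.         280.22476952]
[-333.52024835  511.54539923 1041.50609018] [513.14275717   0.         285.4317875 ]
{'t': 0.1, 'qpos': array([-1.25200152e+00,  4.23737361e-01,  1.63061221e+00, -1.70978713e-05,
        1.08860573e+00, -1.90388058e-02]), 'qvel': array([-0.0007143 ,  0.00112008,  0.00072724,  0.00040617, -0.00047032,
        0.00096587]), 'joint_torque': array([-8.33890772e-04, -5.45612025e+01, -2.74324876e+01,  6.45134551e-02,
        1.89060322e-02, -5.34204207e-05]), 'ee_pos': array([ 207.07141088, -589.42774685,  403.99669786]), 'orientation': array([-3.09555169e+00, -5.27933966e-01,  3.42977532e-04]), 'ft_force': array([0.45578529, 1.91505218, 0.39511901]), 'moment': array([-0.00414199,  0.00673337, -0.01147709]), 'grasp_force': 0.0, 'width': 87.5222563607766}
```

View pics/t0.png

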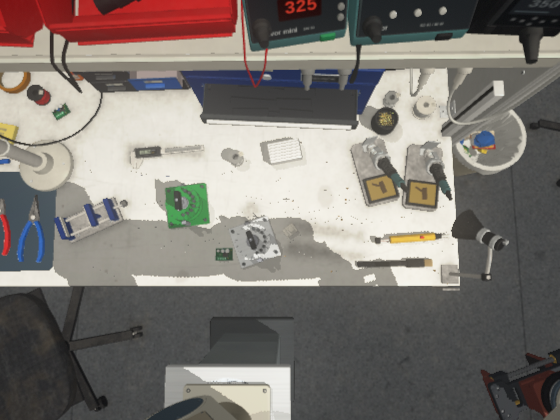

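View pics/s0.png

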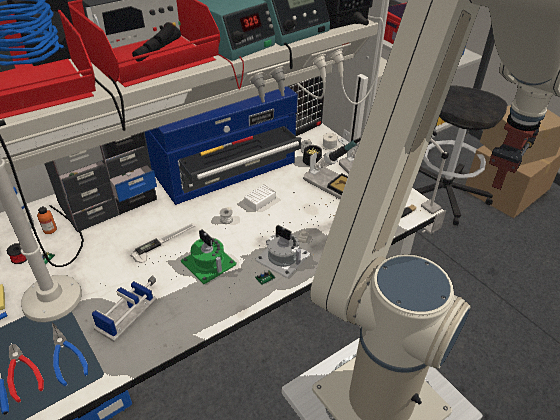

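The top view shows the aluminium stop at about (256,242) and a green look-alike at (187,205). The scene view shows the aluminium one at about (284,248). I'll zoom in on the bar.

Run:
```python
from h import *
a=cv2.imread('pics/t0.png')[205:280,220:295];b=cv2.imread('pics/s0.png')[215:290,250:325]
f=lambda i:cv2.resize(i,(390,390),interpolation=cv2.INTER_CUBIC)
cv2.imwrite('pics/c0.png',np.hstack([f(a),f(b)]))
d=np.load('pics/t0.npz');
for u,v,z in((250,240,112),(255,240,0)):print(ray(d,u,v,z))
```

```text
[463.90916326 -64.45467595 112.        ]
[468.82249504 -67.37676491   0.        ]
```

View pics/c0.png

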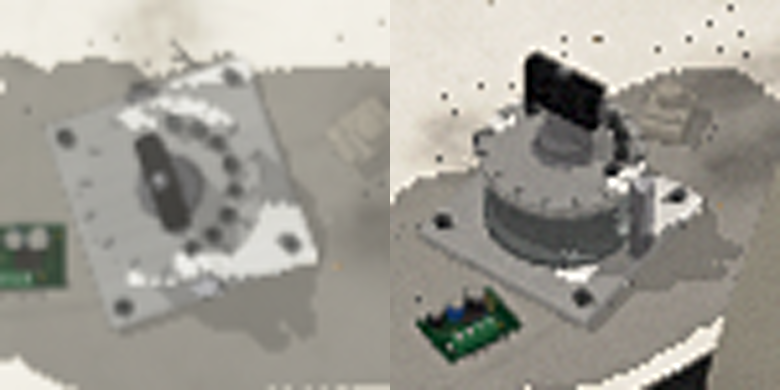

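The crop shows the bar from about (248,230.5) to (255,249) in the top image. Its inlaid end points towards the robot, about 19° off world x, and the start yaw already matches that. I'll measure it precisely now.

```bash
cat >> h.py <<'E'
def bar(d,z=104,box=(225,275,243,264),th=62):
    y0,y1,x0,x1=box;g=d['pixels'][y0:y1,x0:x1].max(2)
    n,l,s,c=cv2.connectedComponentsWithStats((g<th).astype(np.uint8))
    k=1+np.argmax(s[1:,4]);ys,xs=np.where(l==k)
    P=np.array([ray(d,x0+a,y0+b,z)[:2] for a,b in zip(xs,ys)])
    (c,s,a)=cv2.minAreaRect(P.astype(np.float32));w,v=np.linalg.eigh(np.cov(P.T));v=v[:,1]
    return len(P),P.mean(0),c,s,np.degrees(np.arctan(v[1]/v[0]))
E
python3 - <<'E'
from h import *
d=np.load('pics/t0.npz')
for th in(50,62,75):print(bar(d,th=th))
K=[(220+x/5.2,205+y/5.2) for x,y in((50,128),(245,58),(318,262),(120,328))]
P=np.array([ray(d,u-.4,v-.4,10)[:2] for u,v in K]);print(P.mean(0),P[1]-P[0],P[3]-P[0])
d=np.load('pics/s0.npz')  # bar in scene: mask centroid ~ knob_grip, cast at 98
g=d['pixels'][222:245,274:294].max(2);ys,xs=np.where(g<45);print(len(xs),ray(d,274+xs.mean(),222+ys.mean(),98))
E
```

```text
Traceback (most recent call last):
  File "h.py", line 13, in bar
    k=1+np.argmax(s[1:,4]);ys,xs=np.where(l==k)
        ~~~~~~~~~^^^^^^^^^
ValueError: attempt to get argmax of an empty sequence
```

>>> step_arm:
  targets:
    - [[0.4, 1, 0, 0, 0, 0, 1], [0.4, 1, 0, 0, 0, 0, 1], [0.4, 1, 0, 0, 0, 0, 1], [0.4, 1, 0, 0, 0, 0, 1], [0.4, 1, 0, 0, 0, 0, 1]]

```text
t: 0.72
ee_pos: [307.4, -338.0, 404.5]
orientation: [-3.097, -0.527, 0.0]
ft_force: [1.0, -0.1, -0.0]
width: 87.7
grasp_force: 0.0
```

Run:
```python
from h import *
d=np.load('pics/t0.npz')
for th in(65,75,85):print(bar(d,th=th))
K=[(220+x/5.2,205+y/5.2) for x,y in((50,128),(245,58),(318,262),(120,328))]
P=np.array([ray(d,u-.4,v-.4,10)[:2] for u,v in K]);print(P.mean(0),P[1]-P[0],P[3]-P[0])
d=np.load('pics/s0.npz')
g=d['pixels'][222:245,274:294].max(2);ys,xs=np.where(g<45);print(len(xs),ray(d,274+xs.mean(),222+ys.mean(),98))
```

```text
(3, array([448.40757772, -74.18861561]), (448.20684814453125, -73.9949951171875), (3.3772246837615967, 1.6733676195144653), np.float64(45.49652588381752))
(36, array([454.15099467, -70.03648952]), (454.9642639160156, -69.2929458618164), (21.05062484741211, 10.534631729125977), np.float64(12.87695648887315))
(84, array([464.76032641, -66.01156253]), (465.1376953125, -66.20326232910156), (43.86109924316406, 12.80255126953125), np.float64(20.815870758725584))
[463.76190943 -67.73338364] [ 35.28551696 -98.64867216] [-100.04864175  -36.57807656]
138 [466.25626557 -67.52649796  98.        ]
```

>>> step_arm:
  targets:
    - [[0.4, 0.9, 0, 0, 0, 0, 1], [0.4, 0.9, 0, 0, 0, 0, 1], [0.4, 0.8, 0, 0, 0, 0, 1], [0.4, 0.8, 0, 0, 0, 0, 1], [0.4, 0.8, 0, 0, 0, 0, 1]]

```text
t: 1.35
ee_pos: [407.5, -128.2, 404.6]
orientation: [-3.097, -0.528, 0.0]
ft_force: [1.0, -0.5, 0.1]
width: 88.2
grasp_force: 0.0
```

>>> step_arm:
  targets:
    - [[0.4, 0.4, -0.4, 0, 0, 0.1, 1], [0.4, 0.4, -0.4, 0, 0, 0, 1], [0.35, 0.42, -0.4, 0, 0, 0, 0.6], [0, 0, -0.3, 0, 0, 0, 0.6], [0, 0, 0, 0, 0, 0, 0.6]]

```text
t: 1.98
ee_pos: [463.7, -68.8, 328.5]
orientation: [-3.094, -0.539, 0.005]
ft_force: [-0.6, 0.6, -0.6]
width: 61.6
grasp_force: 0.0
```

Run:
```python
from h import *
a=snap('top','t1');b=snap('scene','s1')
f=lambda i:cv2.resize(i,(390,390),interpolation=cv2.INTER_CUBIC)
cv2.imwrite('pics/c1.png',np.hstack([f(cv2.imread('pics/t1.png')[180:300,195:315]),f(cv2.imread('pics/s1.png')[170:290,224:344])]))
o=readout.get_obs();print(o['ee_pos'],o['orientation'],o['qpos'],o['width'])
```

```text
[464.199868   -69.23406432 329.84454107] [-3.09517307e+00 -5.37789911e-01  7.58475002e-04] [-1.73380795e-01  3.10806999e-01  2.02267422e+00 -1.66099806e-04
  8.08581393e-01  1.05346290e+00] 54.11668059322058
```

View pics/c1.png

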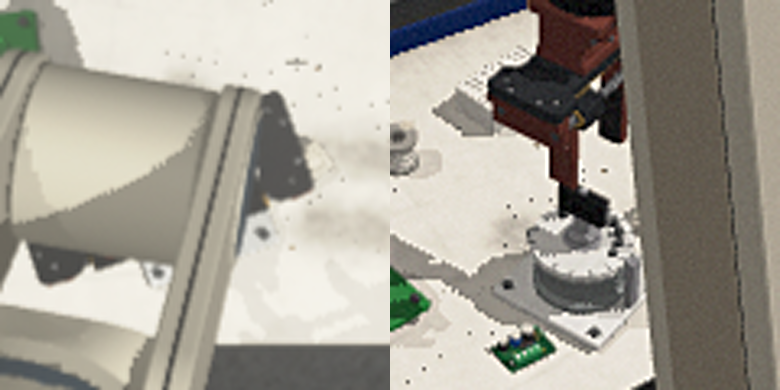

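The gripper is above the bar with the fingers either side, and the scene crop agrees (bar at about (585,207), fingers at (565,165) and (612,120)). I'll go down and close on it.

>>> step_arm:
  targets:
    - [[0.01, 0.03, -0.5, 0, 0, 0, 0.6], [0, 0, -0.5, 0, 0, 0, 0.6], [0, 0, -0.34, 0, 0, 0, 0.6], [0, 0, 0, 0, 0, 0, 0.6], [0, 0, 0, 0, 0, 0, 0.3]]

```text
t: 2.7
ee_pos: [465.4, -67.6, 263.7]
orientation: [3.095, 0.538, 0.002]
ft_force: [-0.1, 0.2, 0.9]
width: 45.7
grasp_force: 0.0
```

>>> step_arm:
  targets:
    - [[0, 0, 0, 0, 0, 0, 0], [0, 0, 0, 0, 0, 0, 0], [0, 0, 0, 0, 0, 0, 0], [0, 0, 0, 0, 0, 0, 0], [0, 0, 0, 0, 0, 0, 0]]

```text
t: 3.32
ee_pos: [465.3, -67.1, 262.9]
orientation: [3.095, 0.539, 0.0]
ft_force: [0.6, -0.2, 3.8]
width: 11.7
grasp_force: 30.0
```

>>> step_arm:
  targets:
    - [[0, 0, 0.05, 0, 0, 0, 0], [0, 0, 0.07, 0, 0, 0, 0], [0, 0, 0.07, 0, 0, 0, 0], [0, 0, 0.06, 0, 0, 0, 0], [0, 0, 0, 0, 0, 0, 0]]

```text
t: 3.95
ee_pos: [465.1, -67.2, 275.3]
orientation: [3.095, 0.539, 0.0]
ft_force: [2.7, -1.2, -7.8]
width: 11.9
grasp_force: 30.0
```

>>> step_arm:
  targets:
    - [[0, 0, 0, 0, 0, 0, 0], [0, 0, 0, 0, 0, 0, 0], [0, 0, 0, 0, 0, 0, 0], [0, 0, 0, 0, 0, 0, 0], [0, 0, 0, 0, 0, 0, 0]]

```text
t: 4.58
ee_pos: [465.2, -67.2, 275.1]
orientation: [-3.095, -0.539, 0.0]
ft_force: [3.0, 0.1, -7.5]
width: 12.1
grasp_force: 30.0
```

Run:
```python
from h import *
b=snap('scene','s2')
cv2.imwrite('pics/c2.png',cv2.resize(cv2.imread('pics/s2.png')[210:270,254:324],(700,600),interpolation=cv2.INTER_CUBIC))
o=readout.get_obs();print(o['ee_pos'],o['ft_force'],o['moment'])
```

```text
[465.15832285 -67.13404912 275.13525705] [ 3.22919457  0.28830658 -7.34333244] [ 0.11560377 -0.57404287 -0.04465139]
```

View pics/c2.png

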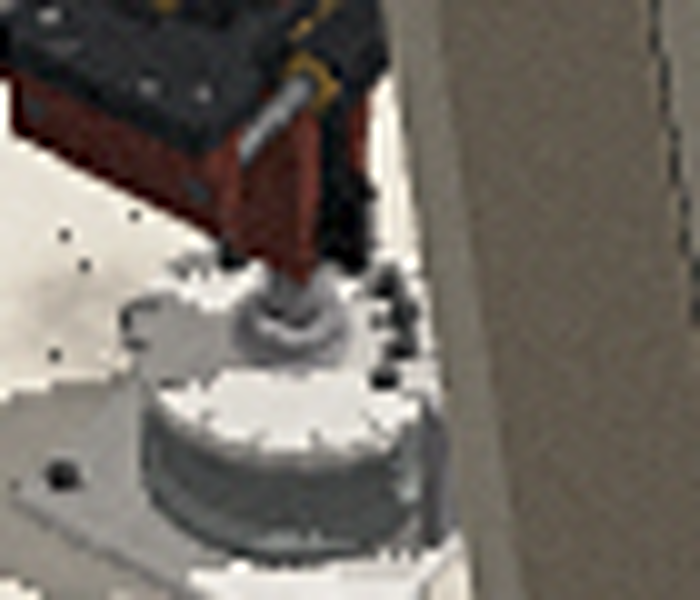

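The dark ring is level with the collar rim (arc at about (285,318)), and the force and the 12.3 mm rise agree. Next I'll turn it clockwise.

>>> step_arm:
  targets:
    - [[0, 0, 0, 0, 0, -0.9, 0], [0, 0, 0, 0, 0, -0.9, 0], [0, 0, 0, 0, 0, -0.9, 0], [0, 0, 0, 0, 0, -0.9, 0], [0, 0, 0, 0, 0, -0.9, 0]]

```text
t: 5.25
ee_pos: [465.1, -67.0, 275.1]
orientation: [-3.141, -0.044, 0.0]
ft_force: [2.8, 2.6, -8.1]
width: 11.6
grasp_force: 30.0
```

>>> step_arm:
  targets:
    - [[0, 0, 0, 0, 0, -0.9, 0], [0, 0, 0, 0, 0, -0.9, 0], [0, 0, 0, 0, 0, -0.9, 0], [0, 0, 0, 0, 0, -0.9, 0], [0, 0, 0, 0, 0, -0.9, 0]]

```text
t: 5.88
ee_pos: [465.2, -66.8, 275.2]
orientation: [-3.109, 0.447, 0.0]
ft_force: [3.2, 4.7, -7.4]
width: 12.1
grasp_force: 30.0
```

Run:
```python
from h import *
o=readout.get_obs();print(o['ee_pos'],o['ft_force'],o['moment'],o['qpos'],o['orientation'],o['width'])
```

```text
[465.15217588 -66.84750195 275.15127786] [ 3.20377613  4.70403    -7.41386612] [ 0.73506773 -0.60039736 -0.03274678] [-1.68238805e-01  4.11272189e-01  2.05021030e+00  1.05002210e-03
  6.80285383e-01  1.68763034e+00] [-3.10889303e+00  4.47451171e-01  2.48431928e-04] 12.107075357834825
```

>>> step_arm:
  targets:
    - [[0.01, 0.01, 0, 0, 0, -0.9, 0], [0, 0, 0, 0, 0, -0.9, 0], [0, 0, 0, 0, 0, -0.9, 0], [0, 0, 0, 0, 0, -0.9, 0], [0, 0, 0, 0, 0, -0.9, 0]]

```text
t: 6.5
ee_pos: [465.4, -66.5, 275.1]
orientation: [-3.001, 0.928, 0.001]
ft_force: [2.7, 1.7, -8.1]
width: 12.3
grasp_force: 30.0
```

>>> step_arm:
  targets:
    - [[0, 0, 0, 0, 0, -0.9, 0], [0, 0, 0, 0, 0, -0.9, 0], [0, 0, 0, 0, 0, -0.9, 0], [0, 0, 0, 0, 0, -0.65, 0], [0, 0, 0, 0, 0, 0, 0]]

```text
t: 7.12
ee_pos: [465.5, -66.4, 275.1]
orientation: [-2.874, 1.269, 0.001]
ft_force: [2.4, 3.8, -8.0]
width: 11.9
grasp_force: 30.0
```

>>> step_arm:
  targets:
    - [[0, 0, 0, 0, 0, 0, 0], [0, 0, 0, 0, 0, 0, 0], [0, 0, 0, 0, 0, 0, 0], [0, 0, 0, 0, 0, 0, 0], [0, 0, 0, 0, 0, 0, 0]]

```text
t: 7.75
ee_pos: [465.5, -66.4, 275.1]
orientation: [-2.874, 1.268, 0.001]
ft_force: [3.0, 5.6, -7.2]
width: 12.0
grasp_force: 30.0
```

Run:
```python
from h import *
o=readout.get_obs();r=o['orientation'];print(o['ee_pos'],o['ft_force'],o['moment'],o['qpos'][5],o['width'],2*np.degrees(np.arctan(r[1]/r[0])))
b=snap('scene','s3')
cv2.imwrite('pics/c3.png',cv2.resize(cv2.imread('pics/s3.png')[210:270,254:324],(700,600),interpolation=cv2.INTER_CUBIC))
```

```text
[465.47994872 -66.43183226 275.09274941] [ 2.98081249  5.59150561 -7.21434324] [ 0.95582383 -0.45830508 -0.02504859] 2.2340481077230976 11.950840895128676 -47.60974273597849
```

View pics/c3.png

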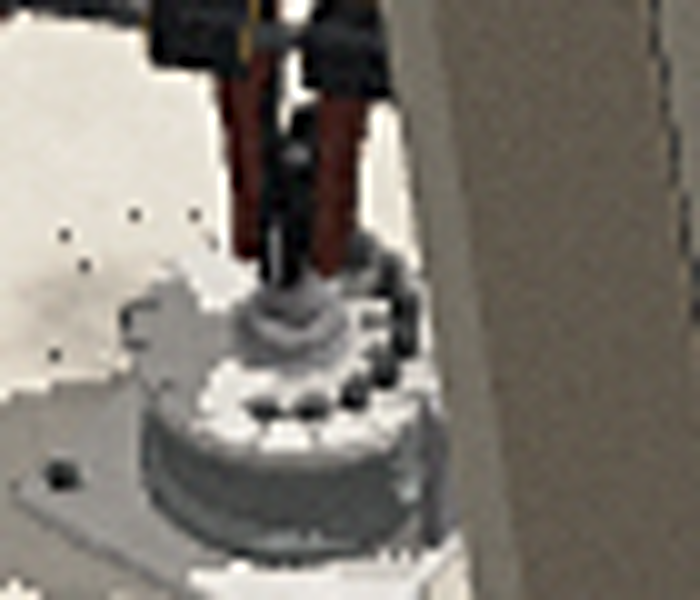

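The stair of screws has moved round with the knob, by about 67°. The turning moment is near zero, so it is seated at the stop, and the ring is still at the collar rim (about (290,325)). I'll hand it in.

```bash
python3 -c "
from workcell import ctrl
print(ctrl.close_job())"
```

```text
the job is handed in; nothing more can be done
None
```

I handed the job in with the knob still gripped at 30 N and pulled up about 12 mm (ring level with the collar's top), turned clockwise about 67° to the third stop; no verdict came back.

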